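# Swing out the rack braces and stand the deck plates in it

### The arm

A 6-joint arm with a two-finger parallel gripper is mounted at the origin on a cart in front of the work surface, level with it; the furniture and walls round the work are solid. World frame = base frame: x ahead of the robot, y to its left, z up, the work surface at z = 0. Lengths are in mm, angles in rad, forces in N, time in s.
With the tool pointing down it reaches from about 350 to 975 mm from the base axis. Payload 7.1 kg.
Tool frame: the origin (TCP) lies midway between the tips of the shut fingers; the grasp point (between the pads) lies 19 mm behind it (ctrl.grip_point_offset is the distance from the TCP to the grasp point, in mm); z points along the fingers, y is the line along which they close (so a half turn about z gives the same grasp; the last joint's range is limited). The gripper opens to 88 mm and grips with 3 to 60 N. Pads are 20 mm wide; open, the fingers measure 115 mm over their backs; the gripper's body (75 mm by 178 mm) begins 61 mm behind the grasp point.
Start: joints at [1.273, 0.423, 1.63, -0, 1.089, -0.019], TCP at [171.97, 600.859, 222.675] pointing down, gripper open.
Joint ranges: [-3, 3], [-0.9, 2.11], [0.09, 2.58], [-1.31, 4.45], [0.11, 2.69], [-2.54, 2.54]. Speed limits (rad/s): [2.39, 2.39, 3.01, 3.14, 3.14, 3.14].

### API

Orientations are given as a rotation vector (axis times angle).
In Python, from workcell import get_obs, optics, close_job, spotter, ctrl gives the robot as it stands. The module is installed in compiled form; this text tells all that it offers.
- The arm moves only by the tool move_arm, never from a script. Its argument "rows" is a list of rows, each a list of 5 numbers: the shift along the tool's x, y, z in cm, then the turn about the tool's z in degrees, then the opening in per cent of the stroke, from 0 (shut) to 100 (fully open). A call has 1 to 10 rows; each row shifts and turns the commanded pose from where the row before left it, along the tool's axes as they then stand; what a row does not reach is not made up. A row lasts 1/8 s, in which the tool goes at most 62.5 mm and 10.7 degrees, less where a joint would pass 70% of its speed; a pose out of reach is approached as far as the arm can. A call with a gripper value outside its range is refused whole. The fingers move at their own pace and stop on an object; the grip force is fixed at half the most. Time passes only in rows, so rows that do not move let the fingers close. It gives the time, the measured TCP pose, the force, the opening and the grip force at its end, in the units of the state.
- get_obs(): the state, without advancing time (a new reading comes with each control period).
- optics.get_image(name): name is "side" or "top"; returns the picture (480x640x3 uint8, blue, green, red); there is no depth.
- optics.calibration(name): a dict with "camera_matrix" (3x3 intrinsics, pixels), "xyz" and "orientation" of the camera in the world. Camera axes: x right, y down, z forward; pixel columns grow to the right and rows downward; lengths in mm; the calibration is good to about 2 mm. A picture is of the moment at which its call begins. calibration takes no time and is no camera call.
- close_job(): hands the job in; it is judged then, once.
Trained networks look in the newest picture that a camera, given by its name, has taken for a name from the list of things; names that differ only in an ending like _2 or _b are one class to them, and where a whole thing is asked for, a point or a joint stands for the part that bears it (a point fixed in the world has none). Each returns a list of dicts, best first, with "conf" (0 to 1); they miss things now and then, are a little off and sometimes report something else, mostly with a low value. They report only what shows in the picture. A call takes as long as a camera call.
- spotter.find_in(camera, label): "point" ([column, row] in pixels, amid what is visible of it).
- spotter.regions_of(camera, label): "region" (480x640 bool, what is visible of it) and "point" ([column, row] in pixels, amid what is visible of it).
The state is a dict: "t": time; "qpos": joint angles; "qvel": joint speeds; "joint_torque": joint torques, N m; "ee_pos": TCP position; "orientation": TCP orientation; "ft_force": force on the tool from outside, world axes, zero at the start; "moment": the same for the moment, N m; "width": finger opening in mm; "grasp_force": force on a finger pad.
Only numpy, scipy, OpenCV 4.12 (cv2) and the standard library are available. Lean on these libraries where they do the work, as an engineer would, in place of code of your own. Each camera call takes 0.05 s, during which the arm holds its last target. There are 200 camera calls.

### The job

Get the slotted rack ready and load it. First swing the folding braces at both its sides all the way out until each clicks and stays in its end stop; only then pick up all the white deck plates lying on the table and stand each one upright on its short end in a slot of its own, right down on the slot's floor. Leave the other things on the table where they are.

Things in the scene. Friction and masses are not known exactly. Their poses are not given: they have to be found in the camera images.
- rack: Slotted rack of aluminium and grey plastic, fixed to the table; footprint 90 mm (x) by 170 mm (y), 71 mm high. Origin at the centre of its underside on the table; z up; -x is its front (roughly towards the robot), y to its left. Five parallel slots run along its x, centred at y = -60, -30, 0, 30 and 60 mm in the rack's frame.
- slots_mid (a point): centre of the middle slot's floor, 10 mm above the table; axes as the rack's. Each slot is 15 mm wide (y) between dividers up to 46 mm above the table, flaring to 25 mm at their 64 mm top, and 63 mm long (x) between end rails up to 58 mm, flaring to 70 mm at their 71 mm top. A seated plate stands on a short end, its 56 mm width along the rack's x, its centre 60 mm above the table.
- brace_left (a joint): Angle of the left brace, rad: 0 = folded along the rack's left side, pointing to the rack's front (-x of the rack); 1.57 = fully out, pointing to the rack's +y. Starts from 0 to 0.15. A spring resists its opening (up to 7 N at the post): let go between about 0.15 and 1.2 it springs back; in the last 10 degrees the spring snaps it onto its end stop and holds it there (5 N at the post to pull it back).
- brace_right (a joint): Angle of the right brace, rad: 0 = folded along the rack's right side, pointing to the rack's front (-x of the rack); 1.57 = fully out, pointing to the rack's -y. Starts from 0 to 0.15. A spring resists its opening (up to 7 N at the post): let go between about 0.15 and 1.2 it springs back; in the last 10 degrees the spring snaps it onto its end stop and holds it there (5 N at the post to pull it back).
- brace_left_post (a point): grip point on the upright round black post (12 mm diameter, 15 mm cap, top 75 mm above the table) near the free end of the left brace, 60 mm above the table and 66 mm from the hinge axis. The post stands on the brace bar, which is 16 mm wide with its top 16 mm above the table.
- brace_right_post (a point): grip point on the upright round black post (12 mm diameter, 15 mm cap, top 75 mm above the table) near the free end of the right brace, 60 mm above the table and 66 mm from the hinge axis. The post stands on the brace bar, which is 16 mm wide with its top 16 mm above the table.
- brace_left_hinge (a point): hinge axis (vertical) of the left brace, 16 mm above the table, fixed to the rack
- brace_right_hinge (a point): hinge axis (vertical) of the right brace, 16 mm above the table, fixed to the rack
- plate_1: white plastic deck plate, flat rectangular, 100 x 56 x 12 mm, about 80 g, with dark screw marks at the corners; both faces and both ends are alike. Origin at the centre of the solid; x along its 100 mm length, y along its 56 mm width, z along its 12 mm thickness. At the start it lies flat on the table (origin 6 mm above it). None if this plate is absent in this run.
- plate_2: another white plastic deck plate, flat rectangular, 100 x 56 x 12 mm, about 80 g, with dark screw marks at the corners; both faces and both ends are alike. Origin at the centre of the solid; x along its 100 mm length, y along its 56 mm width, z along its 12 mm thickness. At the start it lies flat on the table (origin 6 mm above it). None if this plate is absent in this run.
- plate_3: another white plastic deck plate, flat rectangular, 100 x 56 x 12 mm, about 80 g, with dark screw marks at the corners; both faces and both ends are alike. Origin at the centre of the solid; x along its 100 mm length, y along its 56 mm width, z along its 12 mm thickness. At the start it lies flat on the table (origin 6 mm above it). None if this plate is absent in this run.
- plate_4: another white plastic deck plate, flat rectangular, 100 x 56 x 12 mm, about 80 g, with dark screw marks at the corners; both faces and both ends are alike. Origin at the centre of the solid; x along its 100 mm length, y along its 56 mm width, z along its 12 mm thickness. At the start it lies flat on the table (origin 6 mm above it). None if this plate is absent in this run.
- plate_5: another white plastic deck plate, flat rectangular, 100 x 56 x 12 mm, about 80 g, with dark screw marks at the corners; both faces and both ends are alike. Origin at the centre of the solid; x along its 100 mm length, y along its 56 mm width, z along its 12 mm thickness. At the start it lies flat on the table (origin 6 mm above it). None if this plate is absent in this run.
- sonar_b: bystander: small distance sensor module with two round eyes, 35 x 40 x 33 mm, leave alone
- notes_b: bystander: pad of sticky notes, 76 x 76 x 13 mm, leave alone
- tape_b: bystander: roll of black tape, 57 mm across, 19 mm high, leave alone

How it is judged (in metres and radians):
On the way, in this order (a step that is already met when the one before it is completed fails the run):
1. both braces are swung out into their end stops (value of joint each of brace_left, brace_right above 1.5 rad), for 0.3 s.
2. every deck plate stands upright in a slot, down on its floor (angle between the x axis of each of plate_1, plate_2, plate_3, plate_4, plate_5 and the z axis of rack, either way round below 0.2 rad and z of plate_1 in the frame of rack between 0.054 and 0.065 m and x of plate_1 in the frame of rack between -0.015 and 0.015 m and y of plate_1 in the frame of rack between -0.08 and 0.08 m and z of plate_2 in the frame of rack between 0.054 and 0.065 m and x of plate_2 in the frame of rack between -0.015 and 0.015 m and y of plate_2 in the frame of rack between -0.08 and 0.08 m and z of plate_3 in the frame of rack between 0.054 and 0.065 m and x of plate_3 in the frame of rack between -0.015 and 0.015 m and y of plate_3 in the frame of rack between -0.08 and 0.08 m and z of plate_4 in the frame of rack between 0.054 and 0.065 m and x of plate_4 in the frame of rack between -0.015 and 0.015 m and y of plate_4 in the frame of rack between -0.08 and 0.08 m and z of plate_5 in the frame of rack between 0.054 and 0.065 m and x of plate_5 in the frame of rack between -0.015 and 0.015 m and y of plate_5 in the frame of rack between -0.08 and 0.08 m), for 0.2 s.
At the end, for the whole second after the job is handed in: Both braces stand at more than 1.5 rad (out in the end stop); every plate present is in a slot of the rack: its length within 0.2 rad of upright, its centre 54 to 65 mm above the rack's underside and within 15 mm of the slot's middle along the rack's x, released and at rest (all of step 1 and all of step 2 and linear speed of each of plate_1, plate_2, plate_3, plate_4, plate_5 below 0.05 m/s); the robot touches nothing.
It fails at once if a plate was put into the rack while a brace was still folded in (((angle between the x axis of plate_1 and the z axis of rack, either way round below 0.2 rad and z of plate_1 in the frame of rack between 0.054 and 0.065 m and x of plate_1 in the frame of rack between -0.015 and 0.015 m and y of plate_1 in the frame of rack between -0.08 and 0.08 m) or (angle between the x axis of plate_2 and the z axis of rack, either way round below 0.2 rad and z of plate_2 in the frame of rack between 0.054 and 0.065 m and x of plate_2 in the frame of rack between -0.015 and 0.015 m and y of plate_2 in the frame of rack between -0.08 and 0.08 m) or (angle between the x axis of plate_3 and the z axis of rack, either way round below 0.2 rad and z of plate_3 in the frame of rack between 0.054 and 0.065 m and x of plate_3 in the frame of rack between -0.015 and 0.015 m and y of plate_3 in the frame of rack between -0.08 and 0.08 m) or (angle between the x axis of plate_4 and the z axis of rack, either way round below 0.2 rad and z of plate_4 in the frame of rack between 0.054 and 0.065 m and x of plate_4 in the frame of rack between -0.015 and 0.015 m and y of plate_4 in the frame of rack between -0.08 and 0.08 m) or (angle between the x axis of plate_5 and the z axis of rack, either way round below 0.2 rad and z of plate_5 in the frame of rack between 0.054 and 0.065 m and x of plate_5 in the frame of rack between -0.015 and 0.015 m and y of plate_5 in the frame of rack between -0.08 and 0.08 m)) and value of joint any of brace_left, brace_right below 0.6 rad).
It fails at once if a bystander was pushed away by more than 3 cm (distance of any of sonar_b, notes_b, tape_b from where it was at the start of the episode above 0.03 m).
Of plate_1, plate_2, plate_3, plate_4, plate_5 only 4 to 5 are there at a start; the rules pass over those that are not, and their reading is None.
At some moment in a run one of plate_1, plate_2, plate_3, plate_4, plate_5 may be knocked a few centimetres aside while the robot is not near it.
Once in a run the grip may slacken for a moment while it holds something.
It also fails if it takes over 210 s, if anything falls off the work surface, if the arm or the gripper's body presses on something with over 40 N, if the wrist force passes 120 N, or if a joint passes its speed limit or range.

## Working session

There is one attempt and no reset: what is moved stays moved. The work goes in short steps, Python scripts to look and compute and a tool call to move; the robot and the scene stay as the last step left them, time stands still between calls to the robot, and variables do not carry over. Pictures are saved under pics/ and viewed, at most 14 in all, crops included, and the job is handed in when it is done.

Besides the shell and the picture viewer there is one more tool, called as a command line: name --pt "numbers of a row" for each row, then --argument value for the rest. move_arm: Moves the arm, as the interface text tells. Its arguments: {"type":"object","properties":{"rows":{"type":"array","items":{"type":"array","items":{"type":"number"}}}},"required":["rows"]}

```bash
ls; mkdir -p pics; python3 - <<'E'
from workcell import get_obs, optics
import cv2
for n in("top","side"):
    im=optics.get_image(n); cv2.imwrite(f"pics/{n}0.png",im); print(n,optics.calibration(n))
print(get_obs())
E
```

```text
pics
top {'camera_matrix': array([[508.19729189,   0.        , 317.59937756],
       [  0.        , 508.19729189, 254.41169389],
       [  0.        ,   0.        ,   1.        ]]), 'xyz': array([481.68440228,  74.50933931, 896.93057815]), 'orientation': array([-2.12705415,  2.16432434, -0.12989064])}
side {'camera_matrix': array([[588.56073861,   0.        , 321.96363847],
       [  0.        , 588.56073861, 245.22774627],
       [  0.        ,   0.        ,   1.        ]]), 'xyz': array([ 656.74134602, -758.84727867,  623.16545869]), 'orientation': array([-2.16169134, -0.04182887,  0.03019903])}
{'t': 0.1, 'qpos': array([ 1.27300440e+00,  4.23724363e-01,  1.63062053e+00,  9.28724018e-06,
        1.08860438e+00, -1.89838154e-02]), 'qvel': array([-0.00032067, -0.0004922 , -0.00063118,  0.00115205, -0.00291676,
        0.00015767]), 'joint_torque': array([-3.54581925e-04, -5.45612669e+01, -2.74324000e+01,  6.44717272e-02,
        1.88576861e-02, -7.48163711e-05]), 'ee_pos': array([171.82012866, 600.38949367, 222.00171222]), 'orientation': array([-4.36509402e-01, -3.11089442e+00,  2.10212247e-03]), 'ft_force': array([ 0.26317728, -0.01321093,  0.08301299]), 'moment': array([ 0.01088885, -0.04140804, -0.03771461]), 'grasp_force': 0.0, 'width': 87.90278536133856}
```

View pics/top0.png

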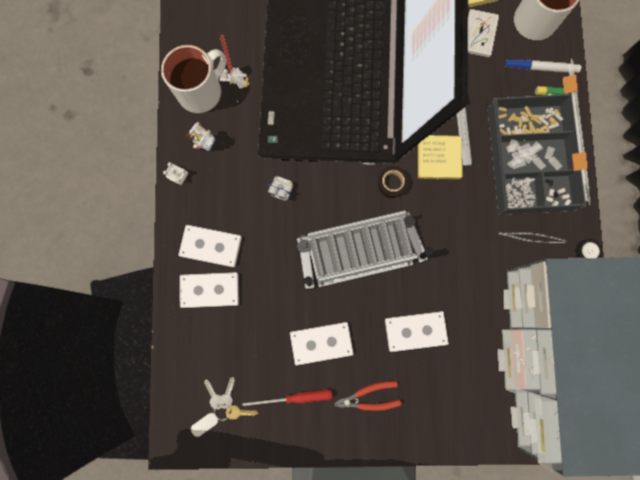

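View pics/side0.png

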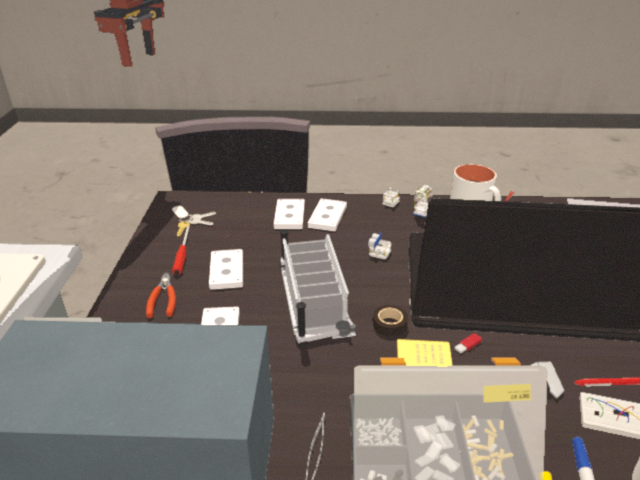

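The top view shows four plates at about (210,245), (209,290), (322,343) and (416,331). The rack centre is at (362,248), with the brace posts at about (308,282) and (433,253), and the tape and notes lie behind the rack. The side view agrees with this.

```bash
cat > h.py <<'E'
import numpy as np, cv2
from scipy.spatial.transform import Rotation as R
from workcell import get_obs, optics, spotter, ctrl
C={n:optics.calibration(n) for n in("top","side")}
def ray(n,p):
    c=C[n];d=np.linalg.solve(c["camera_matrix"],[p[0],p[1],1.]);return np.array(c["xyz"]),R.from_rotvec(c["orientation"]).as_matrix()@d
def onz(n,p,z):
    o,d=ray(n,p);return o+d*(z-o[2])/d[2]
def proj(n,X):
    c=C[n];v=np.array(c["camera_matrix"])@(R.from_rotvec(c["orientation"]).as_matrix().T@(np.asarray(X,float)-c["xyz"]));return v[:2]/v[2]
def tri(pt,ps):
    (o,d),(p,e)=ray("top",pt),ray("side",ps)
    s=np.linalg.lstsq(np.c_[d,-e],p-o,rcond=None)[0];a,b=o+d*s[0],p+e*s[1];return (a+b)/2,np.linalg.norm(a-b)
def rect(n,m,z):  # centre, size, yaw of the long side, of a mask put on plane z
    c=max(cv2.findContours(m.astype(np.uint8),0,2)[0],key=cv2.contourArea)[:,0]
    q=np.array([onz(n,p,z)[:2] for p in c],np.float32)
    (x,y),(w,h),a=cv2.minAreaRect(q)
    if w<h:w,h,a=h,w,a+90
    return np.round([x,y,w,h,(a+90)%180-90],1)
def togo(xyz=None,yaw=None):  # xyz of TCP in mm, yaw(deg) of tool y in the world -> cm, deg in tool axes
    o=get_obs();M=R.from_rotvec(o["orientation"]).as_matrix()
    ty=np.degrees(np.arctan2(M[1,1],M[0,1]))
    s=M.T@(np.array(xyz)-o["ee_pos"])/10 if xyz is not None else None
    t=None if yaw is None else -((yaw-ty+90)%180-90)
    print("t",round(o["t"],2),"pos",o["ee_pos"].round(1),"tooly",ty.round(1),"shift",None if s is None else s.round(2),"turn",t,"w",round(o["width"],1),"q6",o["qpos"][5].round(2))
E
python3 - <<'E'
from h import *
optics.get_image("top");optics.get_image("side")
for r in spotter.regions_of("top","plate_1"): print("plate",round(r["conf"],2),r["point"],rect("top",r["region"],12))
for r in spotter.regions_of("top","rack")[:2]: print("rack",r["conf"],r["point"],rect("top",r["region"],66))
for l in("brace_left_post","brace_right_post","brace_left_hinge","brace_right_hinge","slots_mid"):
    for n in("top","side"):
        for r in spotter.find_in(n,l)[:3]: print(l,n,round(r["conf"],2),np.round(r["point"],1),onz(n,r["point"],10 if "slots" in l else 16 if "hinge" in l else 60).round(0))
for l in("notes_b","tape_b","sonar_b"):
    for r in spotter.find_in("top",l)[:2]: print(l,r["conf"],r["point"],onz("top",r["point"],12).round(0))
togo((300,0,200),0);print(ctrl.grip_point_offset)
E
python3 -c "
import cv2;a=cv2.imread('pics/top0.png')[195:305,280:450];b=cv2.imread('pics/side0.png')[220:350,260:370]
cv2.imwrite('pics/c0.png',cv2.hconcat([cv2.resize(a,(460,298)),cv2.resize(b,(252,298))]))"
```

```text
plate 0.88 [208.6, 247.8] [620.1 275.6 103.   59.6  77.7]
plate 0.87 [209.2, 290.6] [542.6 277.2 102.8  56.7 -88.4]
plate 0.63 [415.0, 330.2] [465.5 -81.7 102.2  56.7 -84.6]
plate 0.61 [319.6, 344.7] [447.6  82.6 100.7  57.7 -80.7]
plate 0.45 [307.1, 259.6] [588.8 105.3  96.1  23.2   9.4]
rack 0.91 [364.3, 249.1] [603.8   9.4 218.6  91.5 -77.6]
brace_left_post top 0.66 [415.  244.9] [608. -77.  60.]
brace_left_post top 0.59 [308.6 260.5] [585. 100.  60.]
brace_left_post side 0.68 [283.3 236.3] [549. 105.  60.]
brace_right_post top 0.84 [414.3 242.4] [612. -76.  60.]
brace_right_post side 0.6 [311.4 330.5] [ 613. -137.   60.]
brace_left_hinge top 0.8 [363.  248.5] [610.   6.  16.]
brace_left_hinge side 0.73 [313.6 290.2] [607.  10.  16.]
brace_right_hinge top 0.58 [360.9 250. ] [607.   9.  16.]
brace_right_hinge side 0.82 [315.4 289.9] [610.  11.  16.]
slots_mid top 0.8 [361.1 246.6] [614.   8.  10.]
slots_mid side 0.76 [312.3 290.4] [605.  17.  10.]
notes_b 0.78 [440.1, 159.7] [ 769. -138.   12.]
tape_b 0.56 [397.3, 181.6] [730. -59.  12.]
sonar_b 0.8 [281.8, 185.8] [726. 147.  12.]
t 0.95 pos [172.  600.8 222.7] tooly 74.0 shift [-28.84 -54.24   2.27] turn 74.02323735892176 w 87.7 q6 -0.02
18.700000000000003
```

View pics/c0.png

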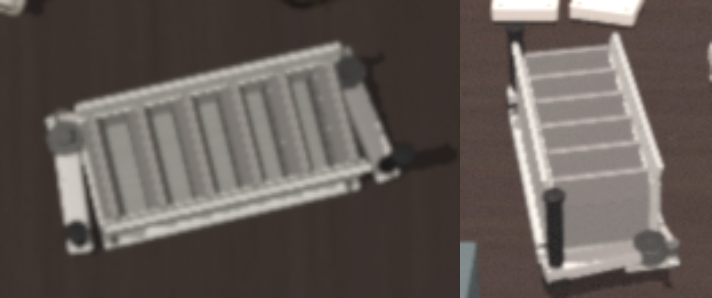

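The crop shows the left post cap at about (308.5,281.5) and the left hinge at (303,244). The right post cap is at (428.6,252) and the right hinge at (408.6,220). In the side view the caps are at (284,234) and (301,305).

```bash
python3 - <<'E'
from h import *
Lh,Rh=onz("top",(303.3,244.1),18),onz("top",(408.6,220.1),18)
Lp,Rp=onz("top",(308.5,281.5),75),onz("top",(428.6,252.3),75)
print("hinges",Lh.round(),Rh.round(),"posts",Lp.round(),Rp.round())
print("len",np.linalg.norm((Lh-Lp)[:2]),np.linalg.norm((Rh-Rp)[:2]))
print("tri",tri((308.5,281.5),(284,235)),tri((428.6,252.3),(301,305)))
d=(Lh-Rh)[:2];yaw=np.arctan2(-d[0],d[1]);print("sep",np.linalg.norm(d),"rack yaw",np.degrees(yaw),"mid",(Lh+Rh)/2)
for a,b in((Lh,Lp),(Rh,Rp)):
    v=(b-a)[:2];print("brace dir",np.degrees(np.arctan2(v[1],v[0])))
# yaw by slot/rail edges
im=cv2.imread("pics/top0.png")[215:285,310:425]
m=(im.min(2)>110).astype(np.uint8);c=np.argwhere(m)[:,::-1]+[310,215]
ls=cv2.HoughLinesP(m*255,1,np.pi/360,40,minLineLength=60,maxLineGap=4)
for l in ls[:12,0]:
    p,q=onz("top",l[:2]+[310,215],71),onz("top",l[2:]+[310,215],71);v=q-p
    print(l+[310,215,310,215],p[:2].round(),q[:2].round(),np.degrees(np.arctan(-v[0]/v[1])).round(1))
togo((Lp[0],Lp[1],150),0)
E
python3 -c "
import cv2;a=cv2.imread('pics/top0.png')[205:300,290:440]
cv2.imwrite('pics/c1.png',cv2.resize(a,(800,507),interpolation=cv2.INTER_CUBIC))"
```

```text
hinges [619. 110.  18.] [658. -76.  18.] posts [549. 100.  75.] [593. -96.  75.]
len 71.104907283703 68.59134689909735
tri (array([550.40589723, 100.46975279,  65.61493461]), np.float64(1.9077988848503833)) (array([594.29994408, -96.62125215,  72.25253701]), np.float64(2.1084652467033878))
sep 189.68672161721133 rack yaw 11.92887467077337 mid [638.70688925  17.16901767  18.        ]
brace dir -171.95130268128335
brace dir -162.53661850965264
[337 282 420 241] [547.  54.] [612. -84.] 25.3
[311 232 403 218] [631.  95.] [651. -57.] 7.7
[310 241 408 265] [616.  97.] [573. -63.] -15.0
[348 248 417 236] [603.  35.] [621. -79.] 8.9
[310 270 382 259] [568.  97.] [584. -21.] 7.7
[318 280 415 258] [551.  85.] [584. -74.] 11.8
[310 237 412 258] [622.  97.] [585. -70.] -12.9
[310 276 419 253] [558.  98.] [593. -81.] 10.9
[310 264 379 245] [578.  97.] [607. -16.] 14.5
[327 231 402 220] [632.  68.] [648. -56.] 7.4
[317 279 418 255] [553.  86.] [589. -80.] 12.4
[319 230 404 217] [634.  82.] [653. -59.] 7.7
t 0.95 pos [172.  600.8 222.7] tooly 74.0 shift [-50.   -37.78   7.27] turn 74.02323735892176 w 87.7 q6 -0.02
```

View pics/c1.png

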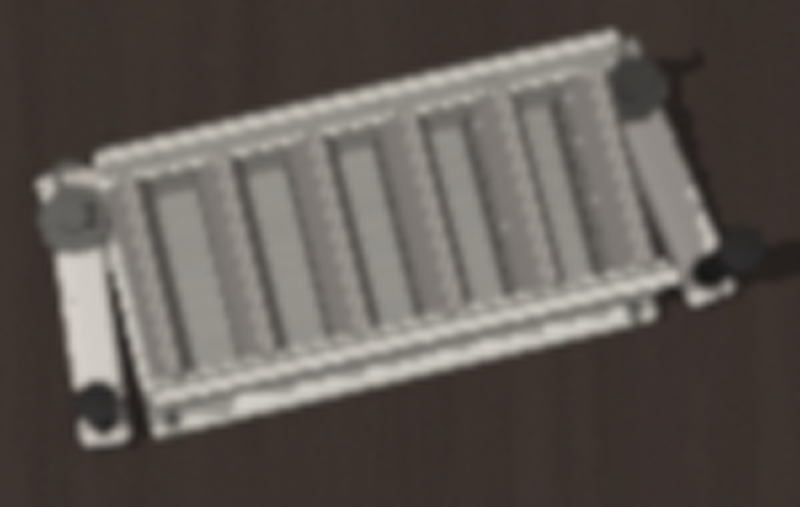

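```bash
python3 - <<'E'
from h import *
from scipy.optimize import least_squares
px=np.array([(97,156),(618,33),(677,272),(152,400)])/5.333+[290,205]
W=np.array([onz("top",p,71)[:2] for p in px]);print(W.round(1))
m=np.array([(45,85),(45,-85),(-45,-85),(-45,85)])
f=lambda p:(m@np.array([[np.cos(p[2]),np.sin(p[2])],[-np.sin(p[2]),np.cos(p[2])]])+p[:2]-W).ravel()
s=least_squares(f,[606,9,.2]);p=s.x;print("rack",p[:2],np.degrees(p[2]),s.fun.round(1))
Rm=np.array([[np.cos(p[2]),-np.sin(p[2])],[np.sin(p[2]),np.cos(p[2])]])
for n,q,z in(("Lh",(303.8,245.5),18),("Rh",(409.4,221.3),18),("Lp",(308.5,281.5),75),("Rp",(428.6,252.3),75)):
    print(n,(Rm.T@(onz("top",q,z)[:2]-p[:2])).round(1))
E
```

```text
[[627.1  99.6]
 [662.8 -62.7]
 [587.7 -77.8]
 [551.2  83.8]]
rack [607.17486389  10.7226229 ] 12.357921561375859 [ 5.8  3.8  6.6  0.  -6.3 -4.2 -6.2  0.3]
Lh [30.3 94.1]
Rh [ 29.1 -96.1]
Lp [-38.   99.7]
Rp [ -36.8 -101.4]
```

move_arm --pt "0 0 0 10.3 100" --pt "0 0 0 10.3 100" --pt "0 0 0 10.3 100" --pt "0 0 0 10.3 100" --pt "0 0 0 10.3 60" --pt "0 0 0 10.2 50" --pt "0 0 0 0 50"

```text
t: 1.82
ee_pos: [172.0, 600.9, 222.7]
orientation: [1.968, 2.449, 0.0]
ft_force: [0.3, 0.4, 0.4]
width: 61.2
grasp_force: 0.0
```

```bash
cat >> h.py <<'E'
import json,os
K=json.load(open("rack.json")) if os.path.exists("rack.json") else dict(x=607.2,y=10.7,yaw=12.36)
def rk(x,y,z=None):
    a=np.radians(K["yaw"]);r=[K["x"]+x*np.cos(a)-y*np.sin(a),K["y"]+x*np.sin(a)+y*np.cos(a)]
    return r if z is None else r+[z]
def inrk(p):
    a=np.radians(K["yaw"]);d=np.array(p[:2])-[K["x"],K["y"]];return np.array([d[0]*np.cos(a)+d[1]*np.sin(a),-d[0]*np.sin(a)+d[1]*np.cos(a)]).round(1)
E
python3 -c "
from h import *
print(rk(-36,100));togo(rk(-36,100,130),12.36)"
```

```text
[np.float64(550.6290667599297), np.float64(100.67627194070391)]
t 1.82 pos [172.  600.9 222.7] tooly 12.4 shift [-56.99  26.22   9.27] turn 0.05916809833155412 w 61.2 q6 1.06
```

move_arm --pt "-4 1.87 0 0 50" --pt "-5 2.3 0 0 50" --pt "-5 2.3 0 0 50" --pt "-5 2.3 0 0 50" --pt "-5 2.3 1 0 50" --pt "-5 2.3 1 0 50" --pt "-5 2.3 1 0 50" --pt "-5 2.3 1 0 50" --pt "-5 2.3 1 0 50" --pt "-5 2.3 1 0 50"

```text
t: 3.08
ee_pos: [498.2, 168.9, 162.6]
orientation: [1.965, 2.451, 0.001]
ft_force: [0.4, 0.1, 0.2]
width: 43.9
grasp_force: 0.0
```

move_arm --pt "-4 1.8 1 0 50" --pt "-3 1.3 1 0 50" --pt "-1 0.5 1 0 50" --pt "0 0 0 0 50"

```text
t: 3.58
ee_pos: [548.7, 99.8, 131.8]
orientation: [-1.968, -2.447, 0.002]
ft_force: [0.6, -0.4, -0.1]
width: 43.4
grasp_force: 0.0
```

```bash
python3 -c "
from h import *
togo(rk(-36,100,41),12.36)
im=optics.get_image('side')
cv2.imwrite('pics/s1.png',cv2.resize(im[130:370,200:420],(660,600)[:2]) if 0 else cv2.resize(im[130:370,200:420],None,fx=2.4,fy=2.4))"
```

```text
t 3.58 pos [548.7  99.8 131.8] tooly 12.4 shift [0.05 0.23 9.08] turn 0.006437581602156683 w 43.4 q6 -0.06
```

View pics/s1.png

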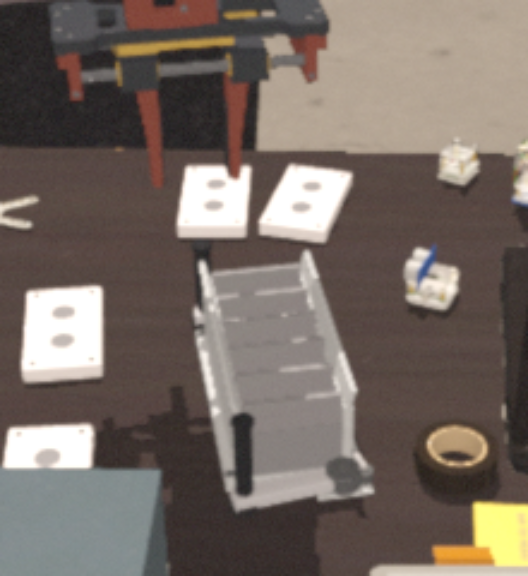

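The open fingers hang midway above the left post (post top at crop (202,248)), one on each side along the rack's x. I'll descend and grip it.

move_arm --pt "0 0.2 3 0 50" --pt "0 0 3 0 50" --pt "0 0 2 0 50" --pt "0 0 1 0 50" --pt "0 0 0 0 0" --pt "0 0 0 0 0" --pt "0 0 0 0 0" --pt "0 0 0 0 0" --pt "0 0 0 0 0"

```text
t: 4.75
ee_pos: [550.8, 100.2, 43.3]
orientation: [-1.97, -2.447, 0.001]
ft_force: [-3.2, -0.2, 5.6]
width: 11.3
grasp_force: 30.0
```

move_arm --pt "1.18 0.2 0 0 0" --pt "1.08 0.39 0 0 0" --pt "1.0 0.57 0 0 0" --pt "0.88 0.74 0 0 0" --pt "0.74 0.88 0 0 0" --pt "0.57 1.0 0 0 0" --pt "0.4 1.08 0 0 0" --pt "0.2 1.13 0 0 0" --pt "0.03 0.8 0 0 0" --pt "0 0 0 0 0"

```text
t: 6.0
ee_pos: [601.7, 175.6, 42.9]
orientation: [-1.968, -2.442, 0.005]
ft_force: [-11.9, 8.1, 9.1]
width: 11.0
grasp_force: 30.0
```

```bash
python3 -c "
from h import *
togo(rk(30,161,43),12.36);print(get_obs()['ft_force'],inrk(get_obs()['ee_pos']))"
```

```text
t 6.0 pos [601.7 175.6  42.9] tooly 12.3 shift [-0.12  0.01 -0.01] turn -0.06659920657169494 w 11.0 q6 0.05
[-11.90618203   8.07530821   9.06640823] [ 29.9 162.2]
```

move_arm --pt "0 0 0 0 50" --pt "0 0 0 0 50" --pt "0 0 0 0 50" --pt "0 0 -3 0 50" --pt "0 0 -4 0 50" --pt "0 0 -2 0 50" --pt "-4 -1 0 0 50" --pt "-5 -1.2 0 0 50" --pt "-5 -1.2 0 0 50"

```text
t: 7.12
ee_pos: [601.0, 28.8, 132.4]
orientation: [1.969, 2.448, -0.0]
ft_force: [0.3, -0.3, -0.3]
width: 44.1
grasp_force: 0.0
```

move_arm --pt "-5 -1.2 0 0 50" --pt "-5 -1.2 0 0 50" --pt "-2.3 -0.8 0 0 50" --pt "0 0 0 0 50"

```text
t: 7.62
ee_pos: [595.8, -98.6, 132.3]
orientation: [-1.974, -2.444, 0.001]
ft_force: [-0.9, -0.2, -0.3]
width: 44.4
grasp_force: 0.0
```

```bash
python3 -c "
from h import *
togo(rk(-36,-101,42),12.36)
im=optics.get_image('side')
cv2.imwrite('pics/s2.png',cv2.resize(im[130:370,200:420],None,fx=2.4,fy=2.4))"
```

```text
t 7.62 pos [595.8 -98.6 132.3] tooly 12.2 shift [ 0.33 -0.15  9.03] turn -0.206362619193996 w 44.4 q6 -0.4
```

View pics/s2.png

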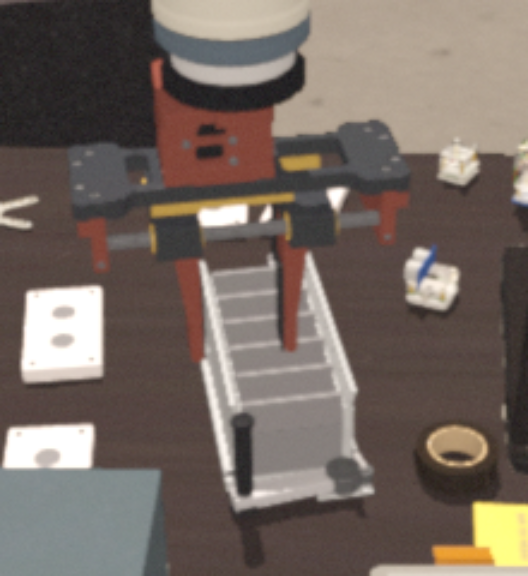

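The open fingers straddle the line of the right post (its cap at crop (243,420)). They are still above it, as expected.

move_arm --pt "0.2 -0.15 3 0 50" --pt "0 0 3 0 50" --pt "0 0 2 0 50" --pt "0 0 1 0 50" --pt "0 0 0 0 0" --pt "0 0 0 0 0" --pt "0 0 0 0 0" --pt "0 0 0 0 0" --pt "0 0 0 0 0"

```text
t: 8.8
ee_pos: [593.8, -95.4, 43.4]
orientation: [-1.97, -2.447, 0.001]
ft_force: [-4.0, -0.7, 5.2]
width: 11.7
grasp_force: 30.0
```

```bash
python3 -c "
from h import *
togo(rk(30,-161,43),12.36);print(inrk(get_obs()['ee_pos']))"
```

```text
t 8.8 pos [593.8 -95.4  43.4] tooly 12.3 shift [-6.02  6.58  0.04] turn -0.03532889417014928 w 11.7 q6 -0.39
[ -35.8 -100.8]
```

move_arm --pt "-1.18 0.2 0 0 0" --pt "-1.08 0.39 0 0 0" --pt "-1.0 0.57 0 0 0" --pt "-0.88 0.74 0 0 0" --pt "-0.74 0.88 0 0 0" --pt "-0.57 1.0 0 0 0" --pt "-0.4 1.08 0 0 0" --pt "-0.2 1.13 0 0 0" --pt "-0.03 0.8 0 0 0" --pt "0 0 0 0 0"

```text
t: 10.05
ee_pos: [671.2, -142.6, 43.4]
orientation: [-1.968, -2.446, 0.008]
ft_force: [-12.3, -11.3, 10.1]
width: 11.1
grasp_force: 30.0
```

move_arm --pt "0 0 0 0 50" --pt "0 0 0 0 50" --pt "0 0 0 0 50" --pt "0 0 -3 0 50" --pt "0 0 -4 0 50" --pt "0 0 -5 0 50" --pt "0 0 -4 0 70" --pt "0 -5 -3 0 90" --pt "0 -5 -3 0 90" --pt "0 -5 0 0 90"

```text
t: 11.3
ee_pos: [527.3, -172.5, 265.3]
orientation: [1.966, 2.444, 0.003]
ft_force: [1.0, -1.3, -0.9]
width: 78.2
grasp_force: 0.0
```

```bash
python3 -c "
from h import *
im=optics.get_image('top');cv2.imwrite('pics/t3.png',im)
for r in spotter.regions_of('top','plate_1'): print('plate',round(r['conf'],2),r['point'],rect('top',r['region'],12))
for s in(1,-1): print(s,proj('top',rk(30,161*s,75)))
"
```

```text
plate 0.9 [211.1, 246.4] [620.5 275.6 102.7  58.5  78.4]
plate 0.69 [318.9, 346.2] [447.6  82.2  99.7  55.4 -81.6]
plate 0.68 [211.7, 291.9] [542.4 276.8 100.   56.2 -88.4]
plate 0.62 [414.9, 331.7] [464.5 -81.4 101.8  58.1 -84.4]
plate 0.53 [283.6, 246.2] [610.  143.2  90.4  27.3 -82.6]
1 [262.6196642  249.77097733]
-1 [453.17053619 204.87423712]
```

View pics/t3.png

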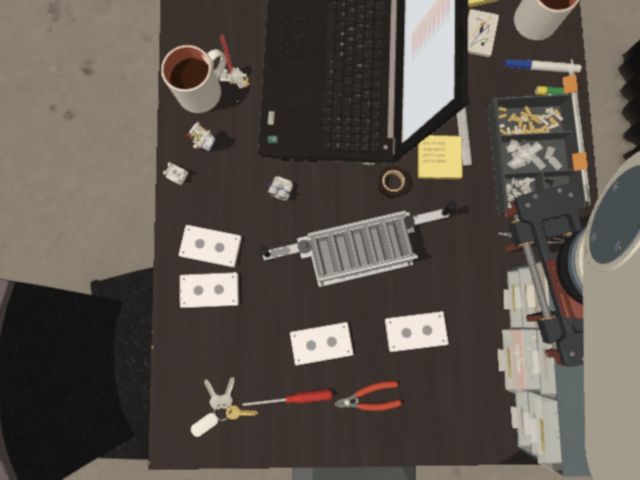

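Both braces are out, with posts at about (265,252) and (450,208), and the four plates have not moved. Next is the first plate, at (464,-81), gripped across its width near its left end.

```bash
python3 -c "
from h import *
togo((461.6,-51.5,60),5.6)
p=onz('top',(265,252),75);q=onz('top',(450,208),75);print(inrk(p),inrk(q))
"
```

```text
t 11.4 pos [ 523.3 -172.2  263.2] tooly 12.3 shift [13.1  -3.43 20.33] turn 6.6516597848728765 w 78.9 q6 -0.55
[ 25.5 158. ] [  26.1 -154.6]
```

move_arm --pt "4 -1 3 0 95" --pt "4 -1 4 0 95" --pt "4 -1 4 0 95" --pt "1.1 -0.4 4 6.65 95" --pt "0 0 4 0 95" --pt "0 0 1.3 0 95" --pt "0 0 0 0 95"

```text
t: 12.28
ee_pos: [466.3, -51.3, 59.3]
orientation: [-2.108, -2.328, 0.001]
ft_force: [0.7, 0.5, 0.4]
width: 82.9
grasp_force: 0.0
```

```bash
python3 -c "
from h import *
togo((461.6,-51.5,3),5.6)
"
```

```text
t 12.28 pos [466.3 -51.3  59.3] tooly 5.7 shift [ 0.03 -0.46  5.63] turn 0.08365610914511024 w 82.9 q6 -0.23
```

move_arm --pt "0 -0.4 3 0 95" --pt "0 -0.1 2 0 95" --pt "0 0 0.6 0 95" --pt "0 0 0 0 63" --pt "0 0 0 0 63" --pt "0 0 0 0 63" --pt "0 0 0 0 63" --pt "0 0 0 0 63"

```text
t: 13.28
ee_pos: [461.4, -52.0, 4.2]
orientation: [2.108, 2.328, 0.001]
ft_force: [-0.9, -0.9, 7.8]
width: 55.7
grasp_force: 19.2
```

move_arm --pt "0 0 0 0 62.5" --pt "0 0 0 0 62.5"

```text
t: 13.52
ee_pos: [461.5, -52.0, 4.3]
orientation: [2.108, 2.328, 0.001]
ft_force: [-0.8, 0.0, 6.7]
width: 55.7
grasp_force: 30.0
```

move_arm --pt "0 0 -0.1 0 63.2" --pt "0 0 0 0 63.2"

```text
t: 13.78
ee_pos: [461.0, -51.9, 4.7]
orientation: [2.109, 2.329, 0.0]
ft_force: [0.0, 0.4, -0.8]
width: 55.7
grasp_force: 14.2
```

move_arm --pt "0 0 0 0 63.3" --pt "0 0 0 0 63.3"

```text
t: 14.02
ee_pos: [460.9, -51.9, 4.6]
orientation: [-2.109, -2.329, 0.0]
ft_force: [0.2, 0.9, 0.6]
width: 56.0
grasp_force: 3.0
```

move_arm --pt "0 0 0 0 63.4" --pt "0 0 0 0 63.4"

```text
t: 14.28
ee_pos: [461.0, -51.9, 4.7]
orientation: [2.109, 2.329, -0.0]
ft_force: [-1.1, 0.5, -0.9]
width: 55.5
grasp_force: 9.2
```

move_arm --pt "0 0 -0.5 0 63.5" --pt "0 0 -0.5 0 63.5" --pt "0 0 -0.5 0 63.5" --pt "0 0 -0.5 0 63.5" --pt "0 0 -0.5 0 63.5" --pt "0 0 -0.5 0 63.5" --pt "0 0 0 0 63.5"

```text
t: 15.15
ee_pos: [461.3, -51.9, 35.1]
orientation: [2.108, 2.328, 0.001]
ft_force: [0.1, -0.2, -1.1]
width: 55.8
grasp_force: 6.7
```

```bash
python3 -c "
from h import *
im=optics.get_image('side');t=optics.get_image('top')
cv2.imwrite('pics/s4.png',cv2.hconcat([cv2.resize(im[180:400,130:330],(400,440)),cv2.resize(t[230:450,320:520],(400,440))]))"
```

```text
(no output)
```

View pics/s4.png

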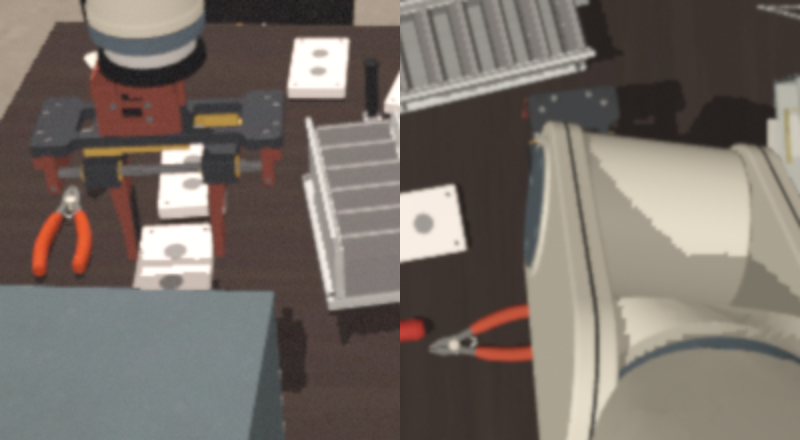

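```bash
python3 -c "
from h import *
for th in(0,20,30):
  a=np.radians(th);u=np.array([.098*np.cos(a),-.995*np.cos(a),-np.sin(a)]);n=np.array([.098*np.sin(a),-.995*np.sin(a),np.cos(a)])*6
  P=np.array([461,-52,42.]);print(th,[proj('side',P+u*s+n).round(0) for s in(-20,10,50,80)])
"
```

```text
0 [array([218., 289.]), array([217., 301.]), array([214., 318.]), array([212., 332.])]
20 [array([218., 287.]), array([217., 303.]), array([215., 326.]), array([214., 345.])]
30 [array([217., 287.]), array([217., 305.]), array([216., 329.]), array([216., 349.])]
```

move_arm --pt "0 0 0 0 63.6" --pt "0 0 0 0 63.65" --pt "0 0 0 0 63.65" --pt "0 0 0 0 63.65" --pt "0 0 -0.4 0 63.65" --pt "0 0 -0.4 0 63.65" --pt "0 0 -0.4 0 63.65" --pt "0 0 -0.4 0 63.65" --pt "0 0 -0.4 0 63.65" --pt "0 0 -0.4 0 63.65"

```text
t: 16.5
ee_pos: [461.0, -51.9, 59.0]
orientation: [2.109, 2.329, 0.0]
ft_force: [0.6, -0.1, -0.8]
width: 56.3
grasp_force: 3.0
```

```bash
cat >> h.py <<'E'
def marks(box=None):  # grey screw discs on white plate in the side picture
    im=optics.get_image('side');return im
E
python3 - <<'E'
from h import *
im=optics.get_image('side')
for r in spotter.regions_of('side','plate_1'): 
    ys,xs=np.nonzero(r['region']);print(round(r['conf'],2),np.round(r['point']),xs.min(),xs.max(),ys.min(),ys.max())
print(get_obs()['grasp_force'],proj('side',[461,-52,66]))
E
```

```text
0.96 [216. 305.] 193 234 279 324
0.81 [221. 268.] 209 241 252 280
0.76 [290. 213.] 274 303 200 228
0.75 [343. 222.] 322 359 207 239
0.31 [387. 318.] 372 407 305 336
0.21 [375. 248.] 368 389 234 256
2.9542962089180946 [215.92242897 287.69442674]
```

move_arm --pt "0 0 0 0 63.7" --pt "0 0 0 0 63.7" --pt "0 0 0 0 63.7" --pt "0 0 0 0 63.7"

```text
t: 17.1
ee_pos: [461.0, -51.9, 58.6]
orientation: [-2.109, -2.329, 0.0]
ft_force: [0.1, 1.0, -0.4]
width: 55.7
grasp_force: 1.6
```

```bash
python3 - <<'E'
from h import *
im=optics.get_image('side')
cv2.imwrite('pics/s5.png',cv2.resize(im[230:350,150:300],(750,600)))
print(get_obs()['grasp_force'])
for th in(0,20,40,60,90):
  a=np.radians(th);u=np.array([.098*np.cos(a),-.995*np.cos(a),-np.sin(a)]);n=np.array([.098*np.sin(a),-.995*np.sin(a),np.cos(a)])*6
  P=np.array([461,-52,66.]);print(th,[((proj('side',P+u*s+n)-[150,230])*5).round(0) for s in(-20,10,50,80)])
E
```

```text
1.567419022321701
0 [array([334., 234.]), array([324., 293.]), array([312., 378.]), array([301., 445.])]
20 [array([330., 223.]), array([325., 306.]), array([318., 421.]), array([313., 512.])]
40 [array([327., 221.]), array([327., 317.]), array([326., 447.]), array([326., 547.])]
60 [array([324., 226.]), array([328., 324.]), array([334., 453.]), array([339., 550.])]
90 [array([321., 248.]), array([331., 326.]), array([345., 426.]), array([354., 497.])]
```

View pics/s5.png

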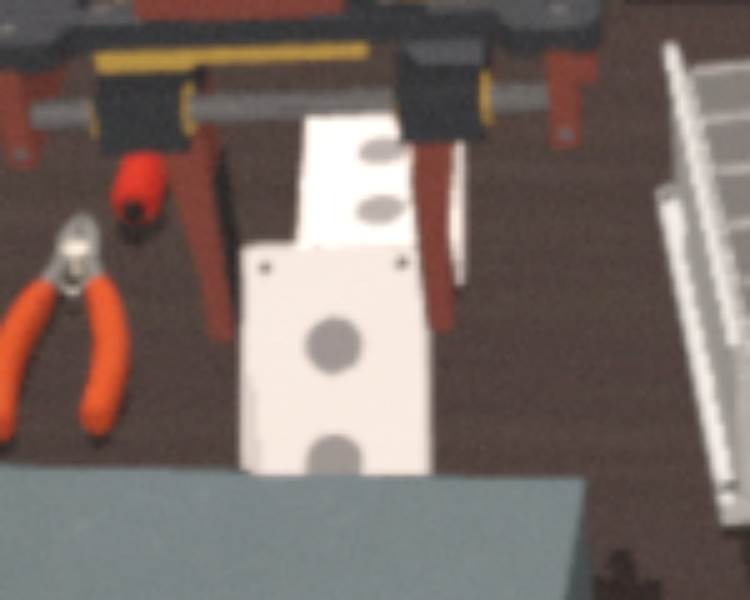

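The plate has swung down almost upright in the slackened grip: its top edge is at crop row 245 and its marks at 345 and about 460. I'll raise it so that it hangs free, then tighten the grip.

move_arm --pt "0 0 -0.5 0 63.65" --pt "0 0 -0.5 0 63.65" --pt "0 0 -0.5 0 63.65" --pt "0 0 -0.5 0 63.65" --pt "0 0 -0.5 0 63.65" --pt "0 0 0 0 63.65" --pt "0 0 0 0 63.7" --pt "0 0 0 0 63.7" --pt "0 0 0 0 58" --pt "0 0 0 0 50"

```text
t: 18.4
ee_pos: [461.0, -51.9, 83.6]
orientation: [-2.109, -2.329, 0.0]
ft_force: [-0.1, 0.9, -0.3]
width: 55.2
grasp_force: 30.0
```

move_arm --pt "0 0 -3 0 50" --pt "0 0 -4 0 50" --pt "0 0 -4 0 50" --pt "0 0 -2 0 50" --pt "0 0 0 0 50"

```text
t: 19.02
ee_pos: [462.0, -52.0, 215.0]
orientation: [2.107, 2.327, 0.003]
ft_force: [-0.4, -0.3, -1.0]
width: 55.4
grasp_force: 30.0
```

```bash
python3 - <<'E'
from h import *
im=optics.get_image('side')
cv2.imwrite('pics/s6.png',cv2.resize(im[170:350,120:345],(750,600)))
print(get_obs()['grasp_force'])
togo(rk(0,-60,140),12.36)
E
```

```text
29.999881982803345
t 19.07 pos [461.1 -51.9 213.8] tooly 5.7 shift [-1.17 15.85  7.39] turn -6.683911152465171 w 55.7 q6 -0.24
```

View pics/s6.png

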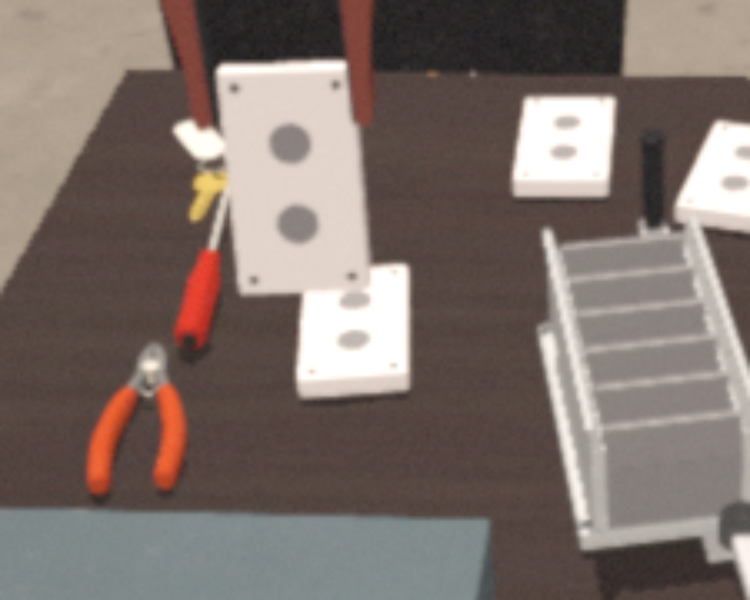

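The plate hangs upright, with crop corners at about (217,65), (345,60), (370,290) and (238,295). The fingertips are about 27 mm below its top, so they will clear the rails once it is seated.

```bash
cat >> h.py <<'E'
from scipy.optimize import least_squares
def tilt(px):  # px: side-image corners TL,TR,BR,BL of near (-toolx) face; fits tilt about tool y, overhang above TCP
    o=get_obs();M=R.from_rotvec(o["orientation"]).as_matrix();X,Y=M[:,0],M[:,1]
    sg=-1 if X[1]>0 else 1; N=X*sg      # face normal towards side camera
    ly=-Y if Y[0]>0 else Y               # left in picture = -x world
    def f(p):
        th,s,du,dv=p;u=np.array([0,0,-1])*np.cos(th)+N*np.sin(th);n=np.array([0,0,1])*np.sin(th)+N*np.cos(th)
        P=o["ee_pos"]+[0,0,7];r=[]
        for a,b,q in((-s,1,px[0]),(-s,-1,px[1]),(100-s,-1,px[2]),(100-s,1,px[3])): r.append(proj("side",P+u*a+n*6-(-ly*28*b))+[du,dv]-q)
        return np.r_[np.ravel(r),du*.3,dv*.3]
    r=least_squares(f,[0,20,0,0]);print("tilt deg (bottom to -y +)",np.degrees(r.x[0]).round(1),"top above grip",r.x[1].round(1),"du,dv",r.x[2:].round(1),"cost",r.cost.round(2))
E
python3 - <<'E'
from h import *
tilt(np.array([(217,65),(345,61),(370,288),(238,294)])/3.3333+[120,170])
E
```

```text
tilt deg (bottom to -y +) 14.2 top above grip 16.3 du,dv [ 2.1 -0.3] cost 2.43
```

move_arm --pt "0 2 0 -6.7 50" --pt "0 4 1 0 50" --pt "0 4 1 0 50" --pt "0 3 1 0 50" --pt "0 2.5 1 0 50" --pt "0 0 0 0 50"

```text
t: 19.82
ee_pos: [612.4, -20.6, 170.7]
orientation: [-1.966, -2.446, 0.004]
ft_force: [-1.1, -0.7, -0.7]
width: 55.5
grasp_force: 30.0
```

```bash
python3 - <<'E'
from h import *
togo(rk(0,-60,150),12.36)
im=optics.get_image('side');t=optics.get_image('top')
cv2.imwrite('pics/s7.png',cv2.hconcat([cv2.resize(im[180:360,240:400],(500,562)),cv2.resize(t[185:305,280:360],(300,450))[:450] if 0 else cv2.resize(t[180:300,300:364],(300,562))]))
E
```

```text
t 19.82 pos [612.4 -20.6 170.7] tooly 12.4 shift [-2.83  0.17  2.07] turn 0.05688168210495803 w 55.5 q6 -0.27
```

View pics/s7.png

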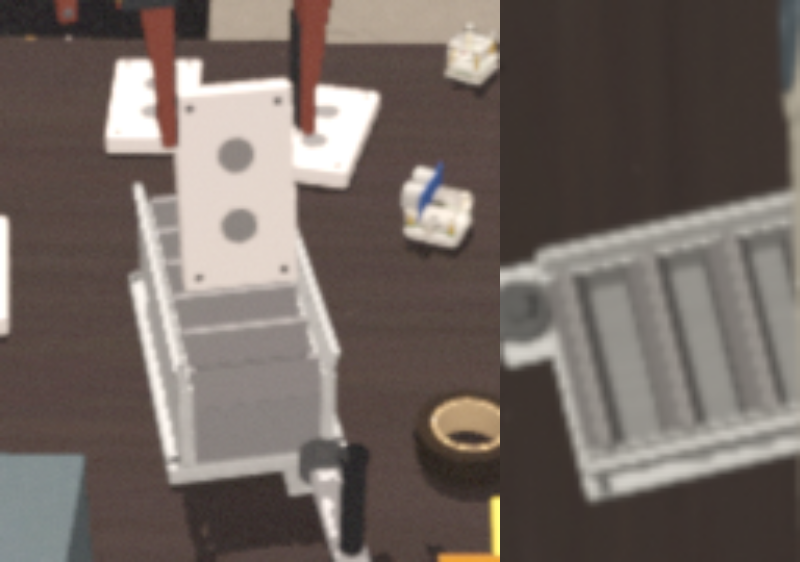

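```bash
python3 - <<'E'
from h import *
tilt(np.array([(176,92),(290,80),(297,280),(186,293)])/3.125+[240,180])
# rack check in side view: front-rail/back-rail corners at z71, right side
for x,y in((-38,-85),(38,-85),(-38,85),(38,85)): print(x,y,((proj('side',rk(x,y,71))-[240,180])*3.125).round(0))
E
```

```text
tilt deg (bottom to -y +) 13.9 top above grip 13.8 du,dv [ 0.4 -0.1] cost 1.51
-38 -85 [178. 371.]
38 -85 [335. 353.]
-38 85 [135. 179.]
38 85 [271. 165.]
```

move_arm --pt "-0.7 0.17 1 0 50" --pt "0 0 1 0 50" --pt "0 0 0.8 0 50" --pt "0 0 0.8 0 50" --pt "0 0 0 0 50"

```text
t: 20.55
ee_pos: [617.1, -27.1, 141.6]
orientation: [1.968, 2.446, 0.004]
ft_force: [-9.2, 1.5, 28.6]
width: 55.4
grasp_force: 30.2
```

```bash
python3 - <<'E'
from h import *
togo(rk(0,-60,97),12.36)
im=optics.get_image('side')
cv2.imwrite('pics/s8.png',cv2.resize(im[200:340,260:370],(550,700))[:600])
E
```

```text
t 20.55 pos [617.1 -27.1 141.6] tooly 12.4 shift [-2.09 -0.18  4.46] turn 0.01195450253844399 w 55.4 q6 -0.28
```

View pics/s8.png

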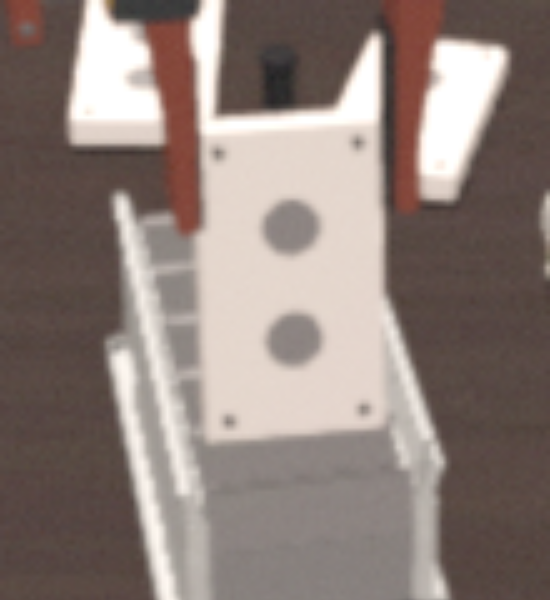

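The bottom edge at crop row 435 sits on top of the divider between the last two slots, with 28 N upward. I'll raise it, shift it about 12 mm further right and lower again.

move_arm --pt "0 0 -1.0 0 50" --pt "-1.2 -0.1 0 0 50" --pt "0 0 0.5 0 50" --pt "0 0 0.5 0 50" --pt "0 0 0.3 0 50" --pt "0 0 0 0 50"

```text
t: 21.35
ee_pos: [617.2, -39.2, 133.9]
orientation: [-1.968, -2.447, 0.001]
ft_force: [-0.5, 0.0, -0.0]
width: 55.7
grasp_force: 29.9
```

move_arm --pt "-0.2 0 0.5 0 50" --pt "-0.2 0 0.5 0 50" --pt "-0.2 0 0.5 0 50" --pt "0 0 0 0 50"

```text
t: 21.85
ee_pos: [618.6, -45.2, 119.0]
orientation: [-1.969, -2.447, 0.0]
ft_force: [0.0, 3.0, -2.2]
width: 55.3
grasp_force: 30.0
```

```bash
python3 - <<'E'
from h import *
togo(rk(0,-60,97),12.36);print(get_obs()['ft_force'])
E
```

```text
t 21.85 pos [618.6 -45.2 119. ] tooly 12.4 shift [-0.3   0.09  2.2 ] turn 0.0020103334051242427 w 55.3 q6 -0.31
[ 0.03125573  2.99672515 -2.22225503]
```

move_arm --pt "-0.2 0 0.5 0 50" --pt "-0.1 0 0.5 0 50" --pt "0 0 0.5 0 50" --pt "0 0 0.5 0 50" --pt "0 0 0.5 0 50" --pt "0 0 0 0 50"

```text
t: 22.6
ee_pos: [621.6, -49.7, 97.4]
orientation: [1.965, 2.445, 0.002]
ft_force: [-2.8, -2.5, 18.1]
width: 55.5
grasp_force: 30.1
```

move_arm --pt "0 0 0 0 63.6" --pt "0 0 0 0 66" --pt "0 0 0 0 78" --pt "0 0 0 0 78" --pt "0 0 -3 0 78" --pt "0 0 -4 0 95" --pt "0 0 -3 0 95" --pt "4 -4 -3 0 95"

```text
t: 23.6
ee_pos: [574.9, -19.2, 224.9]
orientation: [1.97, 2.444, 0.002]
ft_force: [-0.5, 1.1, -0.1]
width: 83.4
grasp_force: 0.0
```

```bash
cat >> h.py <<'E'
def seat(y):  # print predicted side px of top edge corners of a seated plate
    return [proj('side',rk(a,y-6,110)).round(0) for a in(-28,28)]
E
python3 - <<'E'
from h import *
togo((447,82,60))
im=optics.get_image('side');
cv2.imwrite('pics/s9.png',cv2.resize(im[180:350,200:380],(635,600)))
S=635/180
print([((p-[200,180])*S).round() for p in seat(-60)])
for r in spotter.regions_of('side','plate_1'): 
    ys,xs=np.nonzero(r['region']);print(round(r['conf'],2),np.round(r['point']),xs.min(),xs.max(),ys.min(),ys.max())
optics.get_image('top')
for r in spotter.regions_of('top','plate_1'): print('plate',round(r['conf'],2),r['point'],rect('top',r['region'],12))
E
```

```text
t 23.6 pos [574.9 -19.2 224.9] tooly 12.3 shift [ 12.63 -10.38  16.45] turn None w 83.4 q6 -0.27
[array([356., 314.]), array([487., 300.])]
0.93 [287. 213.] 274 303 200 228
0.86 [319. 281.] 300 337 263 296
0.67 [225. 270.] 210 241 250 288
0.38 [318. 297.] 280 358 208 368
plate 0.85 [209.3, 289.8] [543.3 275.7 102.1  56.2 -88. ]
plate 0.65 [330.7, 255.3] [592.4  89.  185.5  97.7 -76.5]
plate 0.63 [321.1, 344.5] [447.5  81.2  98.4  55.9 -81. ]
plate 0.58 [228.6, 229.4] [650.8 244.1 101.3  56.6  77.6]
```

View pics/s9.png

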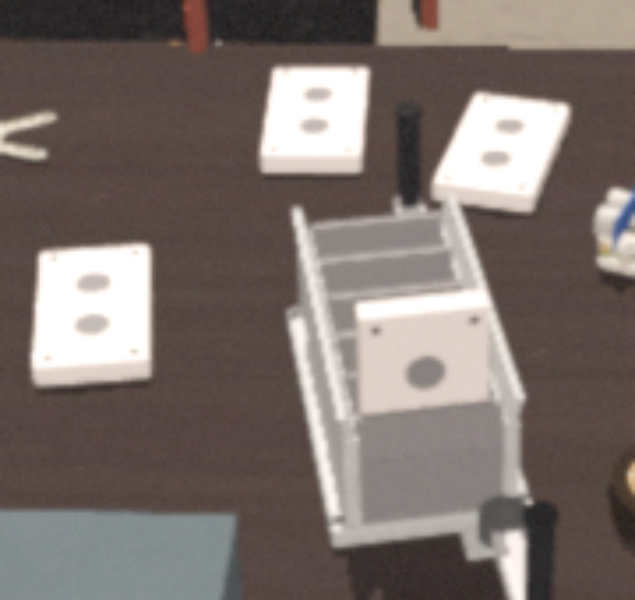

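The first plate is seated: its top edge is at crop (357,308)-(488,295), against a predicted (356,314)-(487,300). The plate behind on the left has been knocked to (651,244), and the other two have not moved.

```bash
python3 -c "
from h import *
togo((442.7,113.1,40),8.7)"
```

```text
t 23.8 pos [573.  -18.2 224.5] tooly 12.4 shift [15.64 -9.92 18.43] turn 3.7342575417990957 w 83.2 q6 -0.27
```

move_arm --pt "4 -2.5 2 0 95" --pt "4 -2.5 4 0 95" --pt "4 -2.5 4 0 95" --pt "3.6 -2.4 4 3.7 95" --pt "0 0 4 0 95" --pt "0 0 0.4 0 95" --pt "0 0 0 0 95"

```text
t: 24.68
ee_pos: [443.7, 112.5, 39.9]
orientation: [-2.048, -2.382, 0.001]
ft_force: [-0.5, 0.5, -0.6]
width: 83.6
grasp_force: 0.0
```

```bash
python3 -c "
from h import *
togo((442.7,113.1,4.5),8.7)"
```

```text
t 24.68 pos [443.7 112.5  39.9] tooly 8.6 shift [ 0.08 -0.08  3.54] turn -0.05604514418917006 w 83.6 q6 0.07
```

move_arm --pt "0.1 -0.1 2.5 0 95" --pt "0 0 1 0 95" --pt "0 0 0 0 62" --pt "0 0 0 0 62" --pt "0 0 0 0 62" --pt "0 0 0 0 62" --pt "0 0 0 0 63" --pt "0 0 -0.5 0 63.2" --pt "0 0 -1 0 63.2" --pt "0 0 -1 0 63.2"

```text
t: 25.92
ee_pos: [441.7, 113.6, 30.7]
orientation: [2.047, 2.383, 0.0]
ft_force: [0.7, 0.4, -1.2]
width: 55.7
grasp_force: 13.6
```

move_arm --pt "0 0 -1 0 63.2" --pt "0 0 -1.5 0 63.2" --pt "0 0 -1.5 0 63.2" --pt "0 0 -1.5 0 63.4" --pt "0 0 0 0 63.6" --pt "0 0 0 0 63.65" --pt "0 0 0 0 63.7" --pt "0 0 0 0 63.7" --pt "0 0 0 0 63.7" --pt "0 0 0 0 63.7"

```text
t: 27.18
ee_pos: [441.6, 113.6, 84.8]
orientation: [-2.047, -2.383, 0.0]
ft_force: [-0.4, 0.5, -0.8]
width: 55.7
grasp_force: 1.4
```

```bash
cat >> h.py <<'E'
def quad(m):
    c=max(cv2.findContours(m.astype(np.uint8),0,2)[0],key=cv2.contourArea);h=cv2.convexHull(c)
    for e in np.linspace(.01,.12,45):
        a=cv2.approxPolyDP(h,e*cv2.arcLength(h,True),True)[:,0]
        if len(a)<=4:break
    if len(a)<4:return None
    a=a.astype(float);i=np.argsort(a[:,1]);t,b=a[i[:2]],a[i[2:]]
    return np.array([t[t[:,0].argmin()],t[t[:,0].argmax()],b[b[:,0].argmax()],b[b[:,0].argmin()]])
def held():
    optics.get_image('side');o=get_obs();e=proj('side',o['ee_pos']);print("tcp px",e.round(),"F",round(o['grasp_force'],1))
    for r in spotter.regions_of('side','plate_1'):
        ys,xs=np.nonzero(r['region'])
        if np.hypot(*(np.array(r['point'])-e))<45:
            q=quad(r['region']);print(round(r['conf'],2),xs.min(),xs.max(),ys.min(),ys.max(),q.tolist() if q is not None else None)
            if q is not None: tilt(q)
E
python3 -c "
from h import *
held()"
```

```text
tcp px [222. 221.] F 1.4
0.8 206 241 211 266 [[206.0, 214.0], [234.0, 211.0], [241.0, 262.0], [211.0, 266.0]]
tilt deg (bottom to -y +) 8.5 top above grip 9.9 du,dv [-0.4 -0.7] cost 7.3
```

move_arm --pt "0 0 -0.2 0 63.7" --pt "0 0 0.2 0 63.7" --pt "0 0 0 0 63.7" --pt "0 0 0 0 60" --pt "0 0 0 0 50" --pt "0 0 0 0 50" --pt "0 0 -3 0 50" --pt "0 0 -4 0 50" --pt "0 0 -2 3.65 50" --pt "0 0 0 0 50"

```text
t: 28.52
ee_pos: [442.7, 113.8, 176.2]
orientation: [2.12, 2.316, 0.005]
ft_force: [0.7, 0.1, -0.4]
width: 55.4
grasp_force: 30.0
```

```bash
python3 -c "
from h import *
held();togo(rk(1,-22,175),12.36)"
```

```text
tcp px [217. 174.] F 30.0
0.61 199 238 163 222 [[201.0, 164.0], [231.0, 164.0], [237.0, 221.0], [205.0, 221.0]]
tilt deg (bottom to -y +) 10.9 top above grip 12.4 du,dv [ 1.3 -0.7] cost 5.25
t 28.62 pos [441.3 113.5 174.4] tooly 5.1 shift [-13.88  15.99  -0.07] turn -7.265340018133614 w 55.1 q6 0.14
```

move_arm --pt "-3 3.5 0 0 50" --pt "-3.5 4 0 0 50" --pt "-3.5 4 0 0 50" --pt "-3 3.5 0 0 50" --pt "-0.9 1 0 -7.3 50" --pt "0 0 0 0 50"

```text
t: 29.38
ee_pos: [612.9, -11.5, 172.8]
orientation: [-1.971, -2.444, 0.003]
ft_force: [-0.4, 0.0, -0.3]
width: 55.6
grasp_force: 30.0
```

```bash
python3 -c "
from h import *
togo(rk(1,-22,135),12.36);print(inrk(get_obs()['ee_pos']))"
```

```text
t 29.38 pos [612.9 -11.5 172.8] tooly 12.2 shift [0.09 0.03 3.78] turn -0.12168666167930553 w 55.6 q6 -0.25
[  0.8 -22.9]
```

move_arm --pt "0.1 0 1 0 50" --pt "0 0 1 0 50" --pt "0 0 0.6 0 50" --pt "0 0 0.5 0 50" --pt "0 0 0.5 0 50" --pt "0 0 0 0 50"

```text
t: 30.12
ee_pos: [612.9, -9.9, 138.6]
orientation: [-1.97, -2.447, 0.0]
ft_force: [0.4, 0.1, -0.6]
width: 55.5
grasp_force: 30.0
```

move_arm --pt "0 0 0.5 0 50" --pt "0 0 0.5 0 50" --pt "-0.1 0 0.5 0 50" --pt "0 0 0 0 50"

```text
t: 30.62
ee_pos: [612.9, -10.8, 123.3]
orientation: [-1.97, -2.446, 0.001]
ft_force: [-0.7, 2.7, -2.5]
width: 55.3
grasp_force: 30.0
```

move_arm --pt "-0.2 0 0.5 0 50" --pt "-0.2 0 0.5 0 50" --pt "-0.2 0 0.5 0 50" --pt "-0.1 0 0.5 0 50" --pt "0 0 0.5 0 50" --pt "0 0 0 0 50"

```text
t: 31.38
ee_pos: [617.2, -19.1, 101.3]
orientation: [1.966, 2.443, 0.003]
ft_force: [-0.2, -3.6, 15.1]
width: 55.7
grasp_force: 30.0
```

move_arm --pt "0 0 0 0 63.6" --pt "0 0 0 0 66" --pt "0 0 0 0 76" --pt "0 0 0 0 76" --pt "0 0 -3 0 76" --pt "0 0 -4 0 90" --pt "0 0 -4 0 95" --pt "5 -1 -2 0 95" --pt "5 -1 0 0 95" --pt "5 -1 0 0 95"

```text
t: 32.62
ee_pos: [552.7, 123.6, 229.1]
orientation: [1.97, 2.446, 0.0]
ft_force: [0.3, 0.3, -0.5]
width: 83.5
grasp_force: 0.0
```

```bash
cat >> h.py <<'E'
def look():
    im=optics.get_image('side')
    for r in spotter.regions_of('side','plate_1'):
        ys,xs=np.nonzero(r['region']);p=np.round(r['point'])
        if 275<p[0]<360 and 230<p[1]<320: print("in rack",round(r['conf'],2),p,"top row",ys.min(),"x",xs.min(),xs.max())
    for y in(-60,-30,0,30): print("seated",y,seat(y))
    optics.get_image('top')
    for r in spotter.regions_of('top','plate_1'): print('plate',round(r['conf'],2),np.round(r['point']),rect('top',r['region'],12))
E
python3 -c "
from h import *
look();togo((543,276,40),2)"
```

```text
in rack 0.83 [318. 260.] top row 251 x 300 336
in rack 0.81 [322. 282.] top row 263 x 300 337
seated -60 [array([301., 269.]), array([338., 265.])]
seated -30 [array([298., 258.]), array([335., 254.])]
seated 0 [array([296., 247.]), array([331., 243.])]
seated 30 [array([293., 237.]), array([328., 233.])]
plate 0.93 [378. 241.] [627.6 -24.6  72.7  25.2  11.9]
plate 0.56 [228. 298.] [528.3 246.1  38.4  26.1 -89.7]
t 32.83 pos [553.1 123.  228.8] tooly 12.5 shift [15.17  2.32 18.87] turn 10.455813069479944 w 83.6 q6 -0.02
```

```bash
python3 -c "
from h import *
togo((542,308,40),1.8)"
```

```text
t 32.83 pos [553.1 123.  228.8] tooly 12.5 shift [18.31  2.91 18.87] turn 10.655813069479933 w 83.6 q6 -0.02
```

move_arm --pt "4.5 0.7 3 0 95" --pt "4.5 0.7 3 0 95" --pt "4.5 0.7 4 0 95" --pt "4.8 0.8 4 5.3 95" --pt "0 0 4 5.3 95" --pt "0 0 0.9 0 95" --pt "0 0 0 0 95"

```text
t: 33.7
ee_pos: [543.3, 305.8, 40.1]
orientation: [-2.187, -2.255, 0.001]
ft_force: [0.2, 0.3, 0.5]
width: 83.7
grasp_force: 0.0
```

```bash
python3 -c "
from h import *
togo((542,308,4.5),1.8)
optics.get_image('top')
for r in spotter.regions_of('top','plate_1'): print('plate',round(r['conf'],2),np.round(r['point']),rect('top',r['region'],12))"
```

```text
t 33.7 pos [543.3 305.8  40.1] tooly 1.7 shift [ 0.22 -0.12  3.56] turn -0.06152707111179723 w 83.7 q6 0.46
plate 0.95 [229. 232.] [650.6 244.1 103.5  59.   78. ]
plate 0.82 [396. 236.] [631.7 -56.7  70.4  26.8  12.5]
plate 0.82 [378. 240.] [628.2 -24.6  69.5  23.   12.5]
plate 0.71 [217. 289.] [541.8 267.2  84.7  57.9 -88.3]
```

move_arm --pt "0.1 -0.1 2.5 0 95" --pt "0 0 1 0 95" --pt "0 0 0 0 62" --pt "0 0 0 0 62" --pt "0 0 0 0 62" --pt "0 0 0 0 62" --pt "0 0 0 0 63" --pt "0 0 -0.5 0 63.2" --pt "0 0 -1 0 63.2" --pt "0 0 -1 0 63.2"

```text
t: 35.05
ee_pos: [541.7, 308.0, 30.9]
orientation: [2.188, 2.255, -0.0]
ft_force: [-0.9, -0.4, -0.6]
width: 55.9
grasp_force: 13.4
```

move_arm --pt "0 0 -1 0 63.2" --pt "0 0 -1.5 0 63.2" --pt "0 0 -1.5 0 63.2" --pt "0 0 -1.5 0 63.4" --pt "0 0 0 0 63.6" --pt "0 0 0 0 63.65" --pt "0 0 0 0 63.7" --pt "0 0 0 0 63.7" --pt "0 0 0 0 63.7" --pt "0 0 0 0 63.7"

```text
t: 36.3
ee_pos: [541.6, 308.0, 85.1]
orientation: [-2.188, -2.255, 0.0]
ft_force: [-0.0, -0.6, -0.1]
width: 56.2
grasp_force: 1.4
```

```bash
python3 -c "
from h import *
held()"
```

```text
tcp px [289. 171.] F 1.4
0.56 275 303 163 210 [[275.0, 166.0], [299.0, 163.0], [302.0, 207.0], [278.0, 210.0]]
tilt deg (bottom to -y +) 1.0 top above grip 8.6 du,dv [-0.5 -0.7] cost 11.37
```

move_arm --pt "0 0 -0.2 0 63.7" --pt "0 0 0.2 0 63.7" --pt "0 0 0 0 63.7" --pt "0 0 0 0 60" --pt "0 0 0 0 50" --pt "0 0 0 0 50" --pt "0 0 -3 0 50" --pt "0 0 -4 0 50" --pt "0 0 -2 0 50" --pt "0 0 0 0 50"

```text
t: 37.65
ee_pos: [542.5, 308.4, 176.6]
orientation: [2.187, 2.254, 0.004]
ft_force: [1.5, -0.2, -1.0]
width: 55.3
grasp_force: 30.0
```

```bash
python3 -c "
from h import *
held();togo(rk(1,7.5,174),12.36)"
```

```text
tcp px [287. 129.] F 30.0
0.9 273 302 120 171 [[274.0, 120.0], [299.0, 120.0], [302.0, 169.0], [276.0, 170.0]]
tilt deg (bottom to -y +) 5.5 top above grip 12.7 du,dv [ 0.9 -0.6] cost 6.43
t 37.75 pos [541.1 307.6 174.3] tooly 1.7 shift [-29.12   5.68   0.04] turn -10.63512249562038 w 55.5 q6 0.47
```

move_arm --pt "-4 0.8 0 0 50" --pt "-5 1 0 0 50" --pt "-5 1 0 0 50" --pt "-5 1 0 0 50" --pt "-5 1 0 0 50" --pt "-4 0.7 0 0 50" --pt "-1.1 0.2 0 -5.3 50" --pt "0 0 0 -5.3 50" --pt "0 0 0 0 50"

```text
t: 38.88
ee_pos: [606.4, 18.5, 173.4]
orientation: [-1.97, -2.444, 0.003]
ft_force: [0.4, 0.3, -0.8]
width: 55.0
grasp_force: 30.0
```

```bash
python3 -c "
from h import *
togo(rk(1,7,135),12.36);held()"
```

```text
t 38.88 pos [606.4  18.5 173.4] tooly 12.2 shift [-0.08  0.02  3.84] turn -0.11333322782564892 w 55.0 q6 -0.2
tcp px [312. 205.] F 30.0
0.96 331 360 208 239 [[335.0, 209.0], [360.0, 211.0], [349.0, 239.0], [331.0, 236.0]]
tilt deg (bottom to -y +) -31.8 top above grip -43.9 du,dv [34.3 -7.1] cost 153.25
0.96 293 331 193 257 [[295.0, 197.0], [328.0, 193.0], [330.0, 250.0], [297.0, 257.0]]
tilt deg (bottom to -y +) 6.1 top above grip 10.5 du,dv [-0.9 -1. ] cost 7.88
```

move_arm --pt "-0.2 0 1 0 50" --pt "0 0 1 0 50" --pt "0 0 0.6 0 50" --pt "0 0 0.5 0 50" --pt "0 0 0.5 0 50" --pt "0 0 0.3 0 50" --pt "0 0 0 0 50"

```text
t: 39.85
ee_pos: [607.8, 16.9, 136.1]
orientation: [-1.97, -2.447, 0.0]
ft_force: [-1.1, -0.5, -0.2]
width: 55.0
grasp_force: 30.0
```

move_arm --pt "0 0 0.5 0 50" --pt "0 0 0.5 0 50" --pt "-0.1 0 0.3 0 50" --pt "0 0 0 0 50"

```text
t: 40.35
ee_pos: [607.7, 15.9, 122.8]
orientation: [-1.97, -2.446, 0.001]
ft_force: [-0.4, 1.9, -1.7]
width: 55.4
grasp_force: 30.0
```

move_arm --pt "-0.1 0 0.5 0 50" --pt "-0.2 0 0.5 0 50" --pt "-0.2 0 0.5 0 50" --pt "0 0 0.5 0 50" --pt "0 0 0.4 0 50" --pt "0 0 0 0 50"

```text
t: 41.1
ee_pos: [611.0, 9.9, 101.4]
orientation: [1.967, 2.444, 0.002]
ft_force: [-2.2, -3.0, 15.2]
width: 55.3
grasp_force: 30.0
```

Next is the knocked plate at (650.6,244.1), with its long axis at yaw 78.

move_arm --pt "0 0 0 0 63.6" --pt "0 0 0 0 66" --pt "0 0 0 0 76" --pt "0 0 0 0 76" --pt "0 0 -3 0 76" --pt "0 0 -4 0 90" --pt "0 0 -4 0 95" --pt "5 1 -2 0 95" --pt "5 1 0 0 95" --pt "5 0 0 0 95"

```text
t: 42.35
ee_pos: [596.9, 163.3, 229.5]
orientation: [1.97, 2.446, 0.001]
ft_force: [0.8, 0.5, -0.9]
width: 83.5
grasp_force: 0.0
```

```bash
python3 -c "
from h import *
look();togo((650.6+31*np.cos(np.radians(78)),244.1+31*np.sin(np.radians(78)),40),-12)"
```

```text
in rack 0.96 [317. 280.] top row 263 x 298 337
in rack 0.93 [315. 259.] top row 252 x 300 336
in rack 0.58 [314. 246.] top row 241 x 297 332
seated -60 [array([301., 269.]), array([338., 265.])]
seated -30 [array([298., 258.]), array([335., 254.])]
seated 0 [array([296., 247.]), array([331., 243.])]
seated 30 [array([293., 237.]), array([328., 233.])]
plate 0.9 [379. 240.] [627.  -25.   74.5  25.5   9.4]
plate 0.69 [364. 245.] [620.3   6.6  74.7  23.3   9.9]
plate 0.55 [397. 237.] [631.2 -56.6  72.2  29.4  12.1]
t 42.55 pos [596.2 162.5 228.9] tooly 12.5 shift [ 9.63  8.37 18.88] turn 24.454843890193345 w 83.5 q6 0.03
```

move_arm --pt "3.2 2.8 3 0 95" --pt "3.2 2.8 3 0 95" --pt "3.2 2.8 4 0 95" --pt "0 0 4 8.2 95" --pt "0 0 4 8.2 95" --pt "0 0 0.9 8.1 95" --pt "0 0 0 0 95"

```text
t: 43.42
ee_pos: [657.9, 271.6, 38.6]
orientation: [-2.444, -1.973, 0.004]
ft_force: [0.4, 0.3, 0.1]
width: 83.2
grasp_force: 0.0
```

```bash
python3 -c "
from h import *
togo((650.6+31*np.cos(np.radians(78)),244.1+31*np.sin(np.radians(78)),4.5),-12)"
```

```text
t 43.42 pos [657.9 271.6  38.6] tooly -12.2 shift [ 0.26 -0.14  3.41] turn -0.18623466659791177 w 83.2 q6 0.59
```

move_arm --pt "0.1 -0.1 2.4 0 95" --pt "0 0 1 0 95" --pt "0 0 0 0 62" --pt "0 0 0 0 62" --pt "0 0 0 0 62" --pt "0 0 0 0 62" --pt "0 0 0 0 63" --pt "0 0 -0.5 0 63.2" --pt "0 0 -1 0 63.2" --pt "0 0 -1 0 63.2"

```text
t: 44.68
ee_pos: [657.4, 274.7, 32.0]
orientation: [2.444, 1.973, -0.0]
ft_force: [-0.3, 0.0, 0.2]
width: 55.9
grasp_force: 12.8
```

move_arm --pt "0 0 -1 0 63.2" --pt "0 0 -1.5 0 63.2" --pt "0 0 -1.5 0 63.2" --pt "0 0 -1.5 0 63.4" --pt "0 0 0 0 63.6" --pt "0 0 0 0 63.65" --pt "0 0 0 0 63.7" --pt "0 0 0 0 63.7" --pt "0 0 0 0 63.7" --pt "0 0 0 0 63.7"

```text
t: 45.92
ee_pos: [657.3, 274.7, 86.1]
orientation: [-2.444, -1.973, 0.0]
ft_force: [-0.9, -0.4, -1.0]
width: 55.7
grasp_force: 1.2
```

```bash
python3 -c "
from h import *
held()"
```

```text
tcp px [346. 179.] F 1.2
0.9 331 360 170 221 [[335.0, 170.0], [358.0, 173.0], [355.0, 221.0], [331.0, 217.0]]
tilt deg (bottom to -y +) 10.0 top above grip 8.7 du,dv [ 0.6 -1.2] cost 9.55
```

move_arm --pt "0 0 -0.2 0 63.7" --pt "0 0 0.2 0 63.7" --pt "0 0 0 0 63.7" --pt "0 0 0 0 60" --pt "0 0 0 0 50" --pt "0 0 0 0 50" --pt "0 0 -3 0 50" --pt "0 0 -4 -8.2 50" --pt "0 0 -2 -8.2 50" --pt "0 0 0 -8 50"

```text
t: 47.28
ee_pos: [658.7, 275.2, 179.0]
orientation: [1.965, 2.448, 0.006]
ft_force: [-0.1, -0.8, -0.8]
width: 55.7
grasp_force: 30.0
```

```bash
python3 -c "
from h import *
held();togo(rk(1,37,174),12.36)"
```

```text
tcp px [347. 136.] F 30.0
0.76 332 363 126 180 [[334.0, 129.0], [358.0, 126.0], [363.0, 175.0], [335.0, 180.0]]
tilt deg (bottom to -y +) 9.6 top above grip 8.4 du,dv [-0.2 -2. ] cost 12.92
t 47.38 pos [657.6 274.8 176.9] tooly 12.3 shift [-21.03 -10.45   0.28] turn -0.07775142019949044 w 55.5 q6 0.16
```

move_arm --pt "-3 -1.5 0 0 50" --pt "-5 -2.5 0 0 50" --pt "-5 -2.5 0 0 50" --pt "-5 -2.5 0.1 0 50" --pt "-3 -1.45 0.1 0 50" --pt "0 0 0 0 50"

```text
t: 48.12
ee_pos: [599.0, 45.3, 173.9]
orientation: [-1.979, -2.439, 0.001]
ft_force: [0.7, -0.1, -0.1]
width: 55.3
grasp_force: 30.0
```

```bash
python3 -c "
from h import *
togo(rk(1,37,135),12.36);held()"
```

```text
t 48.12 pos [599.   45.3 173.9] tooly 11.9 shift [0.15 0.17 3.89] turn -0.476637263755876 w 55.3 q6 -0.15
tcp px [309. 196.] F 30.0
0.87 290 326 185 247 [[291.0, 187.0], [322.0, 185.0], [326.0, 240.0], [294.0, 247.0]]
tilt deg (bottom to -y +) 7.0 top above grip 9.8 du,dv [-1.8 -1.5] cost 11.83
```

move_arm --pt "0.1 0.15 1 -0.4 50" --pt "0 0 1 0 50" --pt "0 0 0.6 0 50" --pt "0 0 0.5 0 50" --pt "0 0 0.5 0 50" --pt "0 0 0.3 0 50" --pt "0 0 0 0 50"

```text
t: 49.1
ee_pos: [601.0, 48.6, 135.1]
orientation: [-1.964, -2.452, 0.0]
ft_force: [-0.9, 1.0, -1.0]
width: 55.3
grasp_force: 30.0
```

move_arm --pt "-0.1 0 0.5 0 50" --pt "0 0 0.5 0 50" --pt "-0.1 0 0.3 0 50" --pt "0 0 0 0 50"

```text
t: 49.6
ee_pos: [601.2, 46.7, 121.8]
orientation: [-1.963, -2.452, 0.001]
ft_force: [-0.0, 1.4, -1.6]
width: 55.4
grasp_force: 30.0
```

move_arm --pt "-0.2 0 0.5 0 50" --pt "-0.2 0 0.5 0 50" --pt "-0.2 0 0.5 0 50" --pt "0 0 0.4 0 50" --pt "0 0 0.3 0 50" --pt "0 0 0 0 50"

```text
t: 50.35
ee_pos: [605.1, 39.7, 104.3]
orientation: [1.96, 2.449, 0.003]
ft_force: [-7.2, -4.6, 29.4]
width: 55.2
grasp_force: 30.2
```

move_arm --pt "0 0 0 0 63.6" --pt "0 0 0 0 66" --pt "0 0 0 0 76" --pt "0 0 0 0 76" --pt "0 0 -3 0 76" --pt "0 0 -4 0 90" --pt "0 0 -4 0 95" --pt "0 -5 -4 0 95" --pt "5 -5 0 0 95" --pt "5 -5 0 0 95"

```text
t: 51.6
ee_pos: [448.2, 97.4, 249.6]
orientation: [1.965, 2.45, 0.001]
ft_force: [-0.1, 0.5, 0.4]
width: 83.6
grasp_force: 0.0
```

```bash
python3 - <<'E'
from h import *
look()
s=optics.get_image('side');t=optics.get_image('top')
cv2.imwrite('pics/end.png',cv2.hconcat([cv2.resize(s[200:360,250:400],(400,427)),cv2.resize(t[160:320,240:390+90],(400,427)) if 0 else cv2.resize(t[140:310,240:475],(400,427))]))
E
```

```text
in rack 0.87 [320. 279.] top row 263 x 300 337
in rack 0.79 [313. 247.] top row 241 x 297 332
in rack 0.72 [312. 237.] top row 231 x 295 328
in rack 0.56 [317. 260.] top row 251 x 300 337
seated -60 [array([301., 269.]), array([338., 265.])]
seated -30 [array([298., 258.]), array([335., 254.])]
seated 0 [array([296., 247.]), array([331., 243.])]
seated 30 [array([293., 237.]), array([328., 233.])]
plate 0.86 [363. 244.] [621.2   6.8  73.5  23.1  11.6]
plate 0.83 [379. 242.] [627.5 -24.1  68.8  24.   14.1]
plate 0.73 [343. 250.] [613.4  38.2  72.4  20.4  12.6]
plate 0.57 [395. 238.] [631.7 -57.5  71.2  29.6  10.1]
plate 0.51 [395. 179.] [730.1 -50.4  58.5  53.4 -45.9]
```

View pics/end.png

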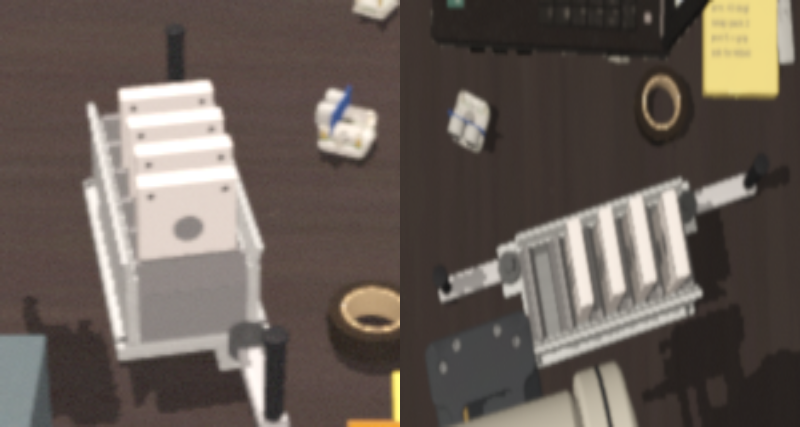

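The last picture shows four plates upright in separate slots, with evenly stepped top edges at side rows 231, 241, 251 and 263. Both braces are out, and the sonar, tape and notes have not moved.

```bash
python3 -c "
from workcell import close_job
print(close_job())"
```

```text
the job is handed in; nothing more can be done
None
```

I swung both braces out into their end stops, then stood all four plates found on the table upright in slots of their own (the left-most slot is empty); I handed the job in at about 52 s, and no verdict came back.

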